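# Stow the shaker that fits and click the caddy in under the bin

### The job

One of the two steel rub shakers fits the round collar of the red sliding caddy: stand that one fully down in the collar, then push the caddy along its rail under the steel bin, past the spring catch, until it clicks fully home. Leave the other shaker standing upright on the slate shelf. Do not knock the bin or topple a shaker, and leave the plate, the scraper and the dip bowls where they are.

Things in the scene. Friction and masses are not known exactly. Their poses are not given: they have to be found in the camera images.
- rail: Fixed steel slide base 340 x 124 mm; side guides 32 mm high. Origin: on the shelf, centreline, below the push plate's outer face at joint 0. x = push direction (away from the robot), z up. Base spans x -35 to 305 mm; end-stop bar at x 292 to 304, top 32 high. Two 200 mm high side posts (x 147 to 237 mm, y +-112 to +-120; feet to y +-153) carry the bin.
- bin: Fixed steel bin, three empty compartments, 110 (rail x) x 260 x 100 high. Origin: centre of its underside, 200 mm over the shelf at rail x = 192; near edge at rail x = 137 mm. The push plate ends 28 mm beyond that edge, so there tilt the tool 30 to 45 degrees, fingertips leading under the bin; up to joint 0.08 it may be upright. Touch the bin with less than 15 N.
- caddy (a joint): Red caddy's travel along rail x, m: 0 = out (robot side), 0.165 = home at its stop; starts at 0 to 0.02. Friction 1.2 N, damping 8 N s/m. A spring catch resists from 0.143 to its crest at 0.155 with up to about 7 N more; past 0.157 it drives the caddy to the stop and holds it there (8 N to pull it off). Let go short of the crest, it is pushed back or stays unlatched.
- push_plate (a point): Point on the centreline of the outer (robot-side) face of the caddy's red upright push plate, 57 mm above the shelf; moves with the caddy, axes as the rail. Plate: 80 wide x 76 high (14 to 90 mm above the shelf) x 6 thick; push it along rail +x. The caddy's floor is 125 x 84 mm; its white-striped nose shows beyond the bin, up against the end-stop bar, when home.
- caddy_seat (a point): Centre of the floor inside the caddy's aluminium collar, 20 mm above the shelf, 42 mm ahead (rail +x) of the push plate's outer face; moves with the caddy. The collar is an upright ring, bore 53 mm, outside 65 mm, 34 mm high: its rim is 34 mm above this point.
- slim_shaker: The shaker that fits: loose upright steel cylinder, 48 mm diameter, 100 high, chamfered foot, orange top and orange band; about 0.25 kg. Origin at the centre of its underside, z up along it. It stands on the shelf to one side of the rail; its place is swapped at random with the wide one's.
- wide_shaker: The shaker that does not fit: the same looks but 62 mm diameter, 100 high, about 0.35 kg; origin at the centre of its underside, z up along it.
- plate: Bystander: teal enamel plate, 200 mm across, 18 high, on the -y side; origin under its centre.
- scraper: Bystander: heavy steel grill scraper lying flat, 200 long (its x), 75 wide blade, up to 14 high, on the +y side; origin near its middle, underside.
- bowl_a: Bystander: white ceramic dip bowl, 90 mm across, 40 high, on the +y side; origin under its centre.
- bowl_b: Bystander: blue ceramic dip bowl, 90 mm across, 40 high, on the -y side; origin under its centre.
There are look-alikes about, which are no part of the job. Leave any black look-alike of the slim_shaker alone.

How it is judged (in metres and radians):
On the way, in this order (a step that is already met when the one before it is completed fails the run):
1. the slim shaker is seated in the collar while the caddy is still out (horizontal distance between slim_shaker and caddy_seat below 0.006 m and z of slim_shaker in the frame of caddy_seat between -0.004 and 0.004 m and angle between slim_shaker's own z axis and vertical below 0.15 rad and value of joint caddy below 0.08 m), for 0.2 s.
2. the caddy is pushed home past the catch with the shaker seated in it (horizontal distance between slim_shaker and caddy_seat below 0.006 m and z of slim_shaker in the frame of caddy_seat between -0.004 and 0.004 m and angle between slim_shaker's own z axis and vertical below 0.15 rad and value of joint caddy above 0.162 m), for 0.2 s.
At the end, for the whole second after the job is handed in: Caddy home behind its catch (joint above 0.162 m); slim shaker seated in its collar (within 6 mm of the centre, 4 mm of the floor, 0.15 rad of upright); wide shaker upright on the slate (within 0.1 rad, underside below 6 mm); all at rest (all of step 2 and angle between wide_shaker's own z axis and vertical below 0.1 rad and height (world z) of wide_shaker below 0.006 m and velocity of joint caddy below 0.01 m/s and linear speed of each of slim_shaker, wide_shaker below 0.02 m/s); the robot touches nothing.
It fails at once if the bin is struck (15 N or more) (contact force between bin and anything else above 15 N).
It fails at once if a shaker not held by the fingers topples (over 0.7 rad) ((angle between slim_shaker's own z axis and vertical above 0.7 rad and contact force between the fingers and slim_shaker below 0.5 N) or (angle between wide_shaker's own z axis and vertical above 0.7 rad and contact force between the fingers and wide_shaker below 0.5 N)).
It fails at once if the plate, scraper or a dip bowl is moved more than 30 mm (distance of any of plate, scraper, bowl_a, bowl_b from where it was at the start of the episode above 0.03 m).
It also fails if it takes over 69 s, if anything falls off the work surface, if the arm or the gripper's body presses on something with over 40 N, if the wrist force passes 120 N, or if a joint passes its speed limit or range.

### The arm

A 6-joint arm with a two-finger parallel gripper is mounted at the origin on the work surface. World frame = base frame: x ahead of the robot, y to its left, z up, the work surface at z = 0. Lengths are in m, angles in degrees, forces in N, time in s.
With the tool pointing down it reaches from about 0.325 to 0.775 m from the base axis. Payload 5.5 kg.
Tool frame: the origin (TCP) lies at the centre of the arm's flange, where the gripper is bolted on; the fingertips stand 182 mm ahead of it and the grasp point (between the pads) lies 163 mm ahead of it; z points along the fingers, y is the line along which they close (so a half turn about z gives the same grasp; the last joint's range is limited). The gripper opens to 88 mm and grips with 3 to 60 N. Pads are 20 mm wide; open, the fingers measure 115 mm over their backs; the gripper's body (75 mm by 178 mm) begins 61 mm behind the grasp point.
Start: joints at [-78.306, 5.22, 70.514, -0, 104.267, -3.249], TCP at [0.155, -0.58, 0.405] pointing down, gripper open.
Joint ranges: [-164.24, 164.24], [-49.07, 125.15], [9.68, 141.18], [-86.29, 266.29], [3.28, 154.24], [-151.56, 151.56]. Speed limits (degrees/s): [147.25, 147.25, 172.46, 180, 180, 180].

### API

Orientations are given as [roll, pitch, yaw] about the fixed x, y, z axes, in that order (R = Rz(yaw) Ry(pitch) Rx(roll)).
In Python, from station import r gives the robot as it stands. The module is installed in compiled form; this text tells all that it offers. Calls block until the motion is done:
- r.reach(position, orientation): joint-space move of the TCP to a pose.
- r.servo_line(position, rotation=None, speed=0.15): straight line of the TCP; rotation=None keeps the orientation; speed is the mean speed in m/s.
- r.move_joints(angles): joint-space move.
- r.let_go() and r.grab(squeeze=None): open the fingers fully, or close them until they stop; squeeze is the grip in N (None keeps the last).
- r.wait(seconds).
- r.inverse_kinematics(position, orientation): joint angles nearest the present ones, or None.
- r.sense(): the state.
- r.snapshot(name): name is "scene" or "top" or "wrist"; returns a dict with "frame" (384x512x3 uint8, red, green, blue), "fx", "fy", "cx", "cy" (pixels), "R" (3x3) and "t" (3): a world point X has camera coordinates R X + t. Camera axes: x right, y down, z forward; pixel columns grow to the right and rows downward; lengths in m; the calibration is good to about 2 mm. A picture is of the moment at which its call begins. There is no depth.
A pose or a line that the arm cannot do raises r.IKError and nothing moves.
- r.hand_in(): hands the job in; it is judged then, once.
The state is a dict: "clock": time; "joints": joint angles; "joint_vel": joint speeds; "joint_torque": joint torques, N m; "tcp_pos": TCP position; "orientation": TCP orientation; "contact_force": force on the tool from outside, world axes, zero at the start; "torque": the same for the moment, N m; "opening": finger opening in m; "gripper_force": force on a finger pad.
Only numpy, scipy, OpenCV 4.12 (cv2) and the standard library are available. Lean on these libraries where they do the work, as an engineer would, in place of code of your own. Each camera call takes 0.05 s, during which the arm holds its last target. There are 200 camera calls.

## Working session

There is one attempt and no reset: what is moved stays moved. The work goes in short steps, each a Python script; the robot and the scene stay as the last script left them, time stands still between calls to the robot, and variables do not carry over. Pictures are saved under pics/ and viewed, at most 10 in all, crops included, and the job is handed in when it is done.

```bash
mkdir -p pics; python3 - <<'E'
from station import r
import cv2,numpy as np,pickle
d={}
for n in("scene","top"):
    s=r.snapshot(n);d[n]=s
    cv2.imwrite(f"pics/{n}0.png",cv2.resize(s["frame"][:,:,::-1],(800,600),interpolation=cv2.INTER_CUBIC))
    print(n,s["fx"],s["cx"],s["cy"],np.round(-np.array(s["R"]).T@s["t"],3))
pickle.dump(d,open("d.pkl","wb"))
print(r.sense()["clock"])
E
```

```text
scene 377.7661486153939 257.75468467323293 193.66994094414466 [0.425 0.62  1.037]
top 422.84566863837847 254.9738656221502 199.30090809586414 [ 0.376 -0.022  1.691]
0.1
```

View pics/scene0.png

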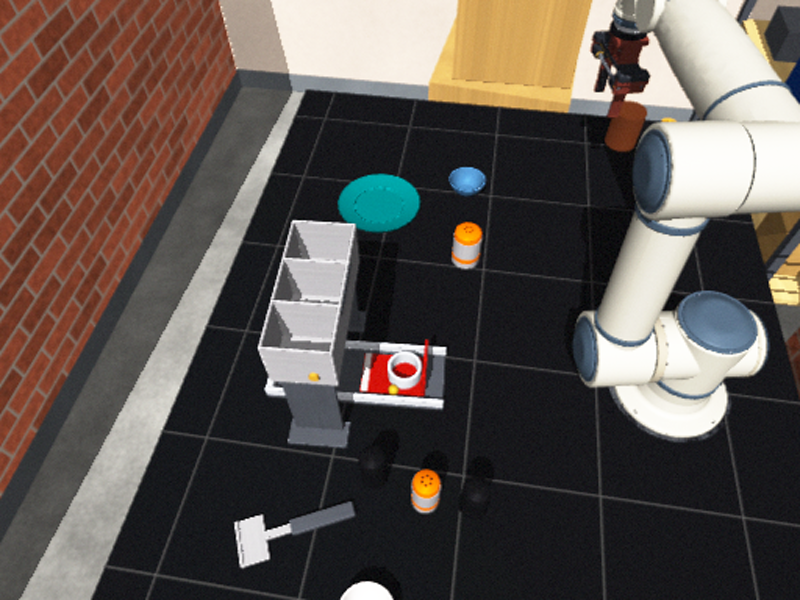

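View pics/top0.png

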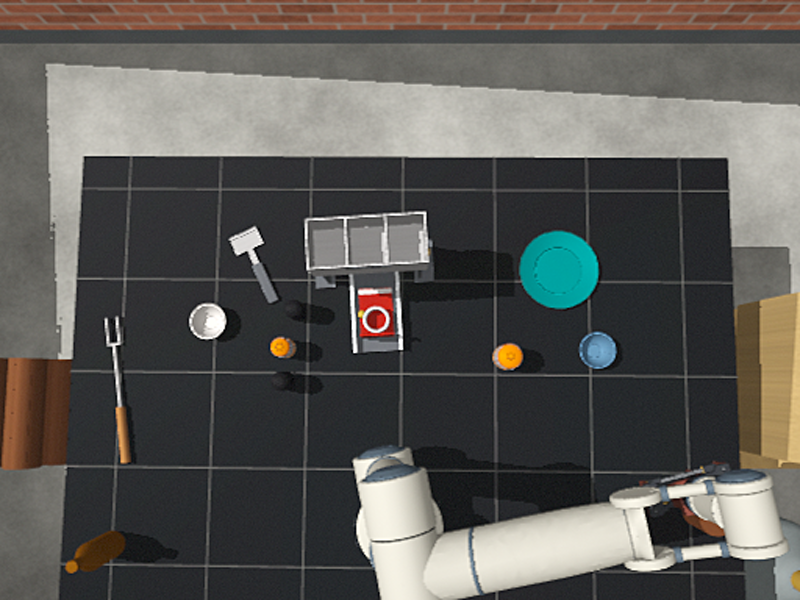

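The scene shows a teal plate, a blue bowl, two orange-topped shakers, two black look-alikes, and the red caddy out on the robot side of the rail. Candidates in the 800 px top view:
- Orange shaker on +y at (283,347), which looks thinner.
- Orange shaker on -y at (508,356), which looks wider.
- Black look-alikes at (295,310) and (283,381), to leave alone.

I'll check the choice in a close crop.

```bash
python3 - <<'E'
import pickle,cv2,numpy as np
d=pickle.load(open("d.pkl","rb"));f=d["top"]["frame"][:,:,::-1]
# native crop cols 165-345, rows 130-250 -> x4.4
c=cv2.resize(f[130:260,165:345],None,fx=4.4,fy=4.4,interpolation=cv2.INTER_CUBIC)
cv2.imwrite("pics/crop1.png",c)
E
cat > h.py <<'E'
import numpy as np
def ray(s,u,v,z):
    R=np.array(s["R"]);c=-R.T@np.array(s["t"])
    d=R.T@np.array([(u-s["cx"])/s["fx"],(v-s["cy"])/s["fy"],1]);return c+d*(z-c[2])/d[2]
def proj(s,X):
    p=np.array(s["R"])@np.array(X)+np.array(s["t"]);return np.array([s["fx"]*p[0]/p[2]+s["cx"],s["fy"]*p[1]/p[2]+s["cy"]])
E
```

```text
(no output)
```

View pics/crop1.png

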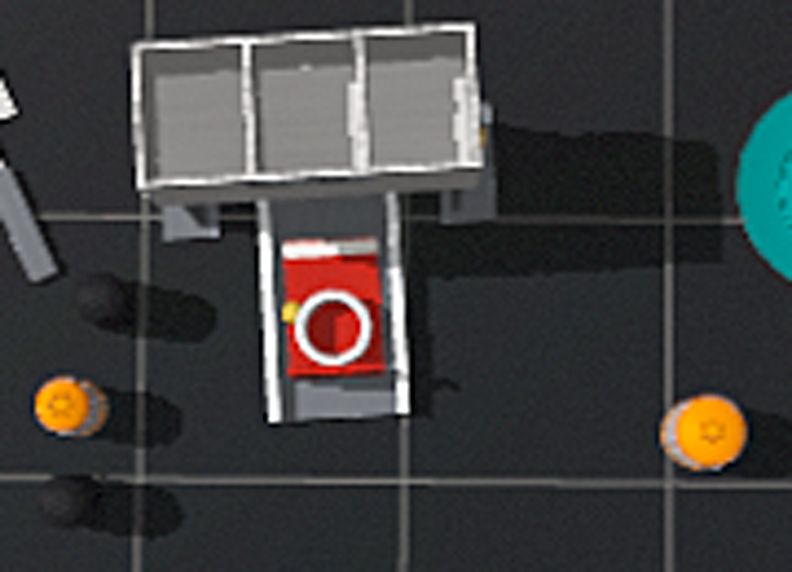

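The crop shows the left orange shaker at (62,405) with top radius about 29 px. The right one at (711,432) has radius about 42 px, so the left one is slim. The collar rim centre is at (333,328), and the guides run from (265,205)/(392,195) to (275,420)/(402,412).

```bash
python3 - <<'E'
import pickle,numpy as np
from h import *
s=pickle.load(open("d.pkl","rb"))["top"]
P=lambda u,v,z:ray(s,165+(u+.5)/4.4-.5,130+(v+.5)/4.4-.5,z)
for n,a in dict(slim=(62,405,.1),slimL=(34,405,.1),slimR=(90,405,.1),wide=(711,432,.1),collar=(333,328,.054),blk1=(100,298,.1),blk2=(66,500,.1),
 gL1=(265,205,.032),gL0=(274,420,.032),gR1=(392,195,.032),gR0=(402,412,.032),bNL=(142,188,.3),bNR=(487,165,.3),bFL=(133,45,.3),bFR=(475,25,.3)).items(): print(n,P(*a).round(4))
E
```

```text
slim [0.441  0.2924 0.1   ]
slimL [0.4408 0.3165 0.1   ]
slimR [0.4412 0.2683 0.1   ]
wide [ 0.423  -0.2625  0.1   ]
collar [0.5131 0.0631 0.054 ]
blk1 [0.5335 0.262  0.1   ]
blk2 [0.36   0.2868 0.1   ]
gL1 [0.6257 0.127  0.032 ]
gL0 [0.4321 0.1158 0.032 ]
gR1 [0.6356 0.0126 0.032 ]
gR0 [0.4403 0.0017 0.032 ]
bNL [0.5977 0.1965 0.3   ]
bNR [ 0.6171 -0.0647  0.3   ]
bFL [0.708  0.2059 0.3   ]
bFR [ 0.725 -0.055  0.3  ]
```

```bash
python3 - <<'E'
from station import r
from h import *
import cv2
r.reach([0.40,0.0,0.55],[180,0,0])
r.reach([0.40,0.06,0.45],[180,0,4])
s=r.snapshot("wrist");cv2.imwrite("pics/w1.png",s["frame"][:,:,::-1]);import pickle;pickle.dump(s,open("w1.pkl","wb"))
r.reach([0.441,0.2924,0.42],[180,0,0])
s=r.snapshot("wrist");cv2.imwrite("pics/w2.png",s["frame"][:,:,::-1]);pickle.dump(s,open("w2.pkl","wb"))
print(proj(s,[.441,.2924,.1]),-np.array(s["R"]).T@s["t"],r.sense()["clock"])
import numpy as np
a=cv2.imread("pics/w1.png");b=cv2.imread("pics/w2.png");cv2.imwrite("pics/w12.png",np.hstack([a,b])[:, :] if 0 else cv2.resize(np.vstack([a,b]),(400*1,600)))
E
```

```text
[250.77136921 178.9979066 ] [0.52344969 0.28994336 0.40134072] 3.9833
```

View pics/w2.png

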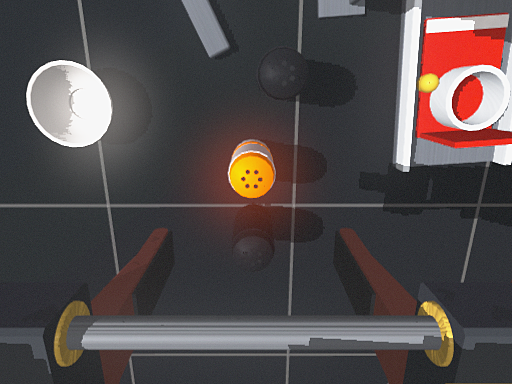

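View pics/w1.png

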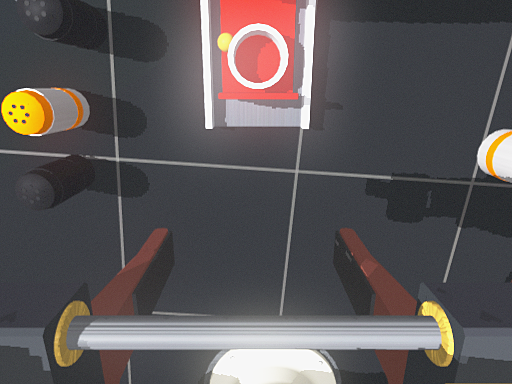

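w2 shows the slim top at (251,176), close to the predicted (251,179). In w1 the collar rim centre is at (258,56), the push plate edge at y≈96 from x=218 to 299, and the guides' near ends at (209,128) and (307,128).

```bash
python3 - <<'E'
import pickle
from h import *
a=pickle.load(open("w1.pkl","rb"));b=pickle.load(open("w2.pkl","rb"))
print("slim",ray(b,251,176,.1),"collar",ray(a,258,56,.054),"plate",ray(a,218,97,.09),ray(a,299,98,.09))
print("guides",ray(a,209,128,.032),ray(a,307,128,.032),ray(a,207,0,.032),ray(a,309,0,.032))
from station import r
p=ray(b,251,176,.1)
for z,sp in((.30,.2),(.235,.08)): r.servo_line([p[0],p[1],z],speed=sp)
print(r.sense()["contact_force"])
r.grab(25);s=r.sense();print(s["opening"],s["gripper_force"],s["contact_force"],s["clock"])
r.servo_line([p[0],p[1],.40],speed=.12)
s=r.sense();print(s["opening"],s["contact_force"],s["tcp_pos"])
E
```

```text
slim [0.44394257 0.29217519 0.1       ] collar [0.51407916 0.06104151 0.054     ] plate [0.47035787 0.09829521 0.09      ] [0.47505319 0.01760806 0.09      ]
guides [0.43189934 0.11355726 0.032     ] [ 0.44011678 -0.00372848  0.032     ] [0.56785521 0.11971476 0.032     ] [0.5755431 0.0103118 0.032    ]
[-0.06511936  0.6482434   0.67978591]
0.04813838762381629 24.966120421886444 [ 0.15857659 -0.73255767  0.09752386] 6.4
0.047509731956699386 [-0.1286101   0.85840827 -1.29950425] [0.44393866 0.29218096 0.39893316]
```

```bash
python3 - <<'E'
from station import r
import numpy as np
print(np.round(r.sense()["joints"],1),r.sense()["orientation"])
for y in(3.6,183.6,-176.4):
    for z in (.4,.255):
        q=r.inverse_kinematics([.5137,.062,z],[180,0,y]);print(y,z,None if q is None else np.round(q,1))
E
```

```text
[ 29.7  -5.4  81.7   0.  103.8 119.7] [1.79950891e+02 9.02890849e-02 9.51566480e-04]
3.6 0.4 [  3.1  -7.6  83.6  -0.  104.   89.5]
3.6 0.255 [ 3.1 -6.3 97.1 -0.  89.1 89.5]
183.6 0.4 [  3.1  -7.6  83.6   0.  104.  -90.5]
183.6 0.255 [  3.1  -6.3  97.1   0.   89.1 -90.5]
-176.4 0.4 [  3.1  -7.6  83.6   0.  104.  -90.5]
-176.4 0.255 [  3.1  -6.3  97.1   0.   89.1 -90.5]
```

```bash
python3 - <<'E'
from station import r
from h import *
import cv2,pickle
r.reach([.46,.20,.42],[180,0,-176.4])
r.servo_line([.5137,.062,.36],speed=.15)
s=r.snapshot("wrist");t=r.snapshot("top");c=r.snapshot("scene")
pickle.dump((s,t,c),open("w3.pkl","wb"))
w=cv2.resize(s["frame"],(533,400))
def crop(s,X,h,sz):
    u=proj(s,X).round().astype(int);f=s["frame"][u[1]-h:u[1]+h,u[0]-h:u[0]+h];print(u-h);return cv2.resize(f,(sz,sz),interpolation=cv2.INTER_CUBIC)
cc=crop(c,[.5137,.062,.1],45,400)
im=np.hstack([w[:,67:467],cc]);cv2.imwrite("pics/w3.png",im[:,:,::-1])
# predicted pixel of collar and foot in wrist
for X in([.5137,.062,.054],[.5137,.062,.125],[.5137,.062,.225]): print(proj(s,X),proj(c,X))
print(r.sense()["tcp_pos"],r.sense()["clock"],-np.array(s["R"]).T@s["t"])
E
```

```text
[214 180]
[254.11460949 184.46821824] [258.56084011 233.39531576]
[254.36533369 212.91880194] [258.49804856 220.83208239]
[255.1435521  301.22606319] [258.3972249  200.65944427]
[0.51355442 0.06267225 0.36053091] 12.1333 [0.42987712 0.05585373 0.34054616]
```

View pics/w3.png

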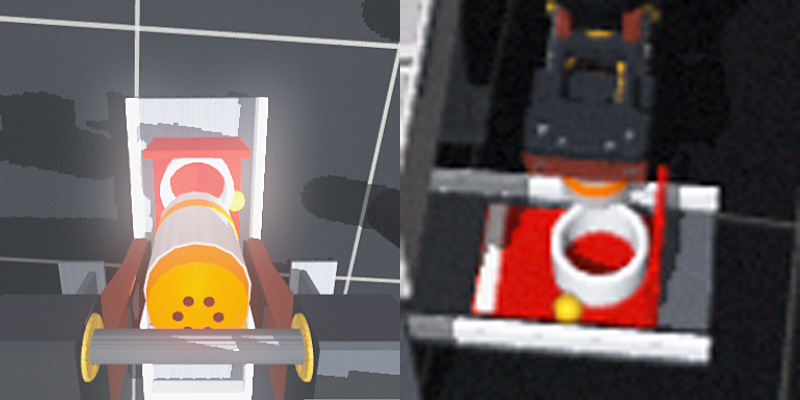

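w3 shows the shaker hanging upright over the collar. Both are centred laterally at u≈254, and the cap holes' centre is at native (255,304). I'll overlay the predicted circles to check the x fit.

```bash
python3 - <<'E'
from h import *
import cv2,pickle
s,t,c=pickle.load(open("w3.pkl","rb"))
f=cv2.resize(s["frame"][120:340,160:350],None,fx=2.7,fy=2.7,interpolation=cv2.INTER_CUBIC)
def circ(X,rad,col):
    P=[(proj(s,[X[0]+rad*np.cos(a),X[1]+rad*np.sin(a),X[2]])-[160,120]+.5)*2.7-.5 for a in np.linspace(0,6.283,80)]
    cv2.polylines(f,[np.round(P).astype(int)],True,col,1)
circ([.5137,.062,.054],.0325,(0,255,0));circ([.5137,.062,.054],.0265,(0,255,0))
circ([.5137,.062,.225],.024,(0,0,255)); circ([.5137,.062,.125],.024,(0,0,255))
cv2.imwrite("pics/ov.png",f[:,:,::-1]);print(ray(s,255,304,.225))
E
```

```text
[0.51504579 0.06202903 0.225     ]
```

View pics/ov.png

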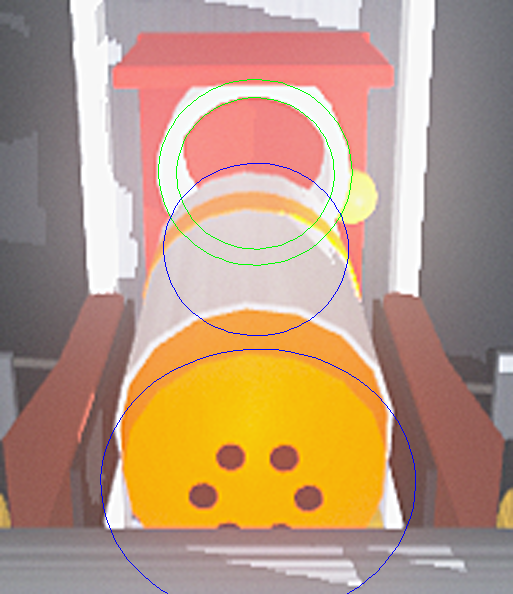

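```bash
python3 - <<'E'
from h import *
import pickle
from scipy.optimize import least_squares
s,t,c=pickle.load(open("w3.pkl","rb"));b=pickle.load(open("w2.pkl","rb"))
def ext(s,x,y,z,r):
    P=np.array([proj(s,[x+r*np.cos(a),y+r*np.sin(a),z]) for a in np.linspace(0,6.283,200)]);return P.min(0),P.max(0)
print(s["fx"],s["R"]); print("w2 top",ext(b,.444,.2922,.1,.024))
g=lambda u,v:((u+.5)/2.7-.5+160,(v+.5)/2.7-.5+120)
print("obs L,top",g(123,350),"R",g(387,497),"foot",g(255,170))
for z in(.225,.215,.205):
  for r_ in(.024,.020): print(z,r_,ext(s,.5137,.062,z,r_),"foot",ext(s,.5137,.062,z-.1,.024))
# collar fit: bore/outer far edges
print("collar obs outer L,top,R",g(160,84),g(352,84),"pred",ext(s,.5137,.062,.054,.0325))
for n in("fx",): pass
E
```

```text
328.60151860688853 [[-6.39827733e-02  9.97950976e-01  2.32370545e-04]
 [ 9.51735144e-01  6.09496423e-02  3.00807842e-01]
 [ 3.00177317e-01  1.94676752e-02 -9.53684743e-01]]
w2 top (array([225.63215227, 150.83981432]), array([276.31230869, 199.90783281]))
obs L,top (205.24074074074073, 249.3148148148148) R (303.0185185185185, 303.75925925925924) foot (254.12962962962962, 182.64814814814815)
0.225 0.024 (array([196.8544114 , 248.78834712]), array([313.43531943, 348.36335858])) foot (array([220.18718165, 179.9933412 ]), array([288.54499545, 243.85083045]))
0.225 0.02 (array([206.5870797 , 257.93406529]), array([303.70271835, 340.8411837 ])) foot (array([220.18718165, 179.9933412 ]), array([288.54499545, 243.85083045]))
0.215 0.024 (array([200.57157066, 237.62362351]), array([309.46929409, 332.01947656])) foot (array([221.50092641, 176.20908874]), array([287.14350716, 237.82764291]))
0.215 0.02 (array([209.66179533, 246.23847588]), array([300.38010523, 324.84208569])) foot (array([221.50092641, 176.20908874]), array([287.14350716, 237.82764291]))
0.205 0.024 (array([203.82909319, 227.90430183]), array([305.9946245 , 317.60265155])) foot (array([222.71428698, 172.72223977]), array([285.84909702, 232.25123743]))
0.205 0.02 (array([212.35643629, 236.04475079]), array([297.46815539, 310.74352841])) foot (array([222.71428698, 172.72223977]), array([285.84909702, 232.25123743]))
collar obs outer L,top,R (218.94444444444446, 150.7962962962963) (290.05555555555554, 150.7962962962963) pred (array([218.32600865, 148.9782619 ]), array([289.90396128, 217.71140537]))
```

The cap face is about 20 mm in radius in both views, so it tapers and nothing slipped. The collar and shaker agree within about 1 mm, so I'll lower it while watching the force.

```bash
python3 - <<'E'
from station import r
import numpy as np
x,y=.5137,.0622
r.servo_line([x,y,.300],speed=.1)
f0=np.array(r.sense()["contact_force"])
for z in np.arange(.292,.2525,-.004):
    r.servo_line([x,y,z],speed=.03);s=r.sense();f=np.array(s["contact_force"])-f0
    print(round(z,3),f.round(1),np.round(s["tcp_pos"],4))
    if f[2]>6: break
print(s["clock"],s["opening"])
E
```

```text
0.292 [-0.7 -0.2  0.4] [0.5137 0.0622 0.2919]
0.288 [-1.  -0.8  0.3] [0.5136 0.0622 0.2877]
0.284 [0.1 0.3 0.2] [0.5136 0.0622 0.2837]
0.28 [-0.7 -1.   0.1] [0.5136 0.0622 0.2797]
0.276 [-0.4 -0.4  0.3] [0.5136 0.0622 0.2756]
0.272 [ 1.1 -0.4 -0.6] [0.5136 0.0622 0.2716]
0.268 [-0.7 -0.1 -0. ] [0.5136 0.0622 0.2677]
0.264 [ 0.3 -0.1 -0.3] [0.5136 0.0622 0.2636]
0.26 [ 0.  -0.9  0.2] [0.5136 0.0622 0.2596]
0.256 [-0.4 -1.1  0.8] [0.5136 0.0622 0.2556]
15.85 0.047654982304775675
```

```bash
python3 - <<'E'
from station import r
from h import *
import cv2,pickle
r.let_go(); x,y=.5137,.0622
r.servo_line([x,y,.42],speed=.15)
r.servo_line([x-.06,y,.42],speed=.15)
s=r.snapshot("wrist");t=r.snapshot("top");pickle.dump((s,t),open("w4.pkl","wb"))
for z,rad in((.12,0),(.054,0)): print(z,proj(s,[.515,.062,z]))
a=cv2.resize(s["frame"],(512,384))
u=proj(t,[.515,.062,.1]).round().astype(int)
b=cv2.resize(t["frame"][u[1]-32:u[1]+32,u[0]-24:u[0]+24],(288,384),interpolation=cv2.INTER_CUBIC)
cv2.imwrite("pics/w4.png",np.hstack([a,b])[:,:,::-1])
print(r.sense()["clock"])
psi=np.radians(3.6);e=np.array([np.cos(psi),np.sin(psi),0])
pl=np.array([.515,.062,0])-.042*e
for tilt in(32,36,40,44):
    T=np.radians(tilt);d=np.sin(T)*e-np.array([0,0,np.cos(T)])
    for off,z in((-.03,.2),(-.03,.055),(.165,.055)):
        tip=pl+off*e+[0,0,z];q=r.inverse_kinematics(list(tip-.182*d),[180,tilt,-176.4]);print(tilt,off,z,None if q is None else np.round(q))
E
```

```text
0.12 [250.45047819 248.59092675]
0.054 [250.94598105 221.45252977]
18.525
32 -0.03 0.2 None
32 -0.03 0.055 None
32 0.165 0.055 [  3. -13. 111.   0.  51. -91.]
36 -0.03 0.2 None
36 -0.03 0.055 None
36 0.165 0.055 [  3. -16. 114.   0.  46. -91.]
40 -0.03 0.2 None
40 -0.03 0.055 None
40 0.165 0.055 [  3. -19. 118.   1.  41. -91.]
44 -0.03 0.2 None
44 -0.03 0.055 None
44 0.165 0.055 [  3. -21. 122.   1.  35. -91.]
```

View pics/w4.png

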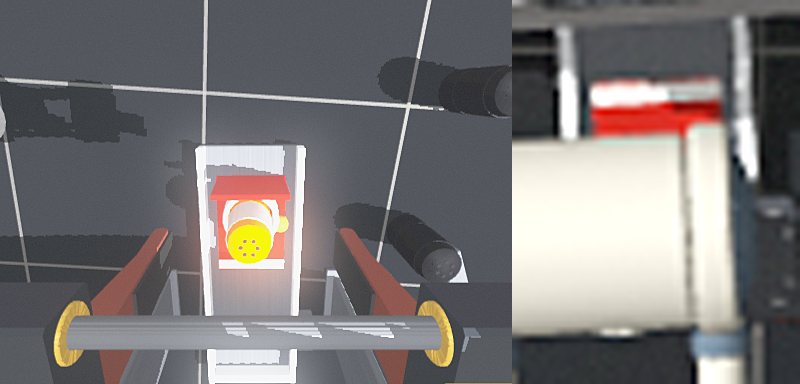

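w4 shows the shaker seated upright in the collar, cap holes at (249,245), and the caddy still out. Tilted poses aren't reachable close in, so I'll check upright tilts for stage 1.

```bash
cat >> h.py <<'E'
psi=np.radians(3.6);e=np.array([np.cos(psi),np.sin(psi),0]);pl=np.array([.5145,.062,0])-.042*e
def pose(off,z,tilt):
    T=np.radians(tilt);d=np.sin(T)*e-np.array([0,0,np.cos(T)])
    return list(pl+off*e+[0,0,z]-.182*d),[180,tilt,-176.4]
E
python3 - <<'E'
from station import r
from h import *
for tilt,offs in((0,(-.03,)),(10,(-.03,)),(15,(-.03,)),(20,(-.03,)),(35,(.03,.05,.06,.07,.165)),(38,(.05,.06,.07,.165))):
    print(tilt,[(o,z,r.inverse_kinematics(*pose(o,z,tilt)) is not None) for o in offs for z in(.065,.2)])
E
```

```text
0 [(-0.03, 0.065, True), (-0.03, 0.2, True)]
10 [(-0.03, 0.065, True), (-0.03, 0.2, True)]
15 [(-0.03, 0.065, True), (-0.03, 0.2, True)]
20 [(-0.03, 0.065, True), (-0.03, 0.2, True)]
35 [(0.03, 0.065, True), (0.03, 0.2, True), (0.05, 0.065, True), (0.05, 0.2, True), (0.06, 0.065, True), (0.06, 0.2, True), (0.07, 0.065, True), (0.07, 0.2, True), (0.165, 0.065, True), (0.165, 0.2, True)]
38 [(0.05, 0.065, True), (0.05, 0.2, True), (0.06, 0.065, True), (0.06, 0.2, True), (0.07, 0.065, True), (0.07, 0.2, True), (0.165, 0.065, True), (0.165, 0.2, True)]
```

```bash
python3 - <<'E'
from station import r
from h import *
r.grab(20)
r.reach(*pose(-.03,.22,15))
p=pose(-.03,.065,15);r.servo_line(p[0],speed=.15)
f0=np.array(r.sense()["contact_force"])
def log(o):
    s=r.sense();f=np.array(s["contact_force"])-f0;print(round(o,3),f.round(1),s["opening"].__round__(4),round(s["clock"],1));return f@e
con=None
for o in np.arange(-.015,.071,.01):
    r.servo_line(pose(o,.065,15)[0],speed=.05);f=-log(o)
    if f>15: print("stop");break
E
```

```text
-0.015 [ 0.8 -0.4 -0.3] 0.0003 21.9
-0.005 [ 0.7 -0.6  0. ] 0.0005 22.3
0.005 [ 0.9 -0.2  0.5] 0.0003 22.6
0.015 [ 0.  -0.2  0.5] 0.0006 23.0
0.025 [ 0.6  0.6 -0.3] 0.0008 23.3
0.035 [ 1.  -0.6  0. ] 0.0002 23.7
0.045 [ 1.1 -0.1 -0.6] -0.0 24.0
0.055 [0.2 0.2 0.2] 0.0001 24.4
0.065 [ 0.2 -0.6  0.1] 0.0006 24.7
```

```bash
python3 - <<'E'
from station import r
from h import *
import cv2
r.servo_line(pose(.04,.065,15)[0],speed=.1)
r.servo_line(*pose(.035,.065,35),speed=.08)
s=r.snapshot("wrist");c=r.snapshot("scene")
u=proj(c,[.57,.066,.08]).round().astype(int)
b=cv2.resize(c["frame"][u[1]-40:u[1]+40,u[0]-40:u[0]+40],(384,384),interpolation=cv2.INTER_CUBIC)
cv2.imwrite("pics/w5.png",np.hstack([cv2.resize(s["frame"],(416,384)),b])[:,:,::-1])
print("scene px of plate top at .065",(proj(c,pl+.065*e+[0,0,.09])-u+40)*4.8+[416,0])
E
```

```text
scene px of plate top at .065 [662.67128341 185.05648819]
```

View pics/w5.png

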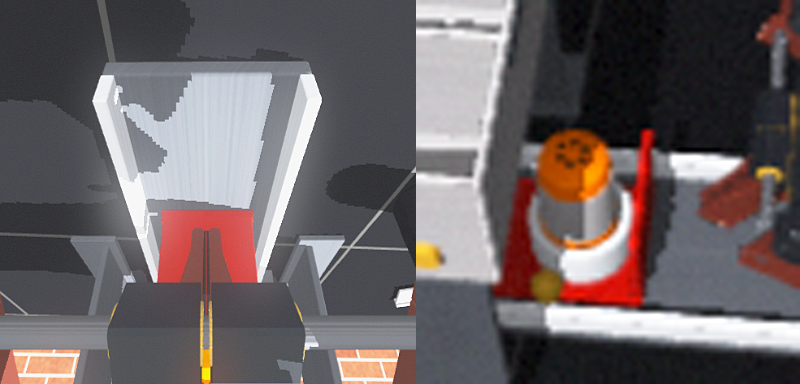

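w5 shows the shaker upright in the collar, the caddy pushed to about 0.07 (plate top near (645,150)), and the tilted fingertips centred on the plate. Next is the push under the bin.

```bash
python3 - <<'E'
from station import r
from h import *
f0=np.array(r.sense()["contact_force"])
steps=list(np.arange(.05,.125,.015))+list(np.arange(.128,.172,.003))
for o in steps:
    r.servo_line(pose(o,.062,35)[0],speed=.05);s=r.sense();f=np.array(s["contact_force"])-f0
    print(round(o,3),f.round(1),round(s["clock"],1))
    if -f@e>12: print("stop");break
E
```

```text
0.05 [ 0.4 -0.2 -1.1] 26.7
0.065 [0.  0.4 0.3] 27.1
0.08 [ 0.7 -0.3 -0.8] 27.6
0.095 [ 0.7  0.6 -1.3] 28.1
0.11 [ 0.7  0.3 -0.3] 28.5
0.128 [ 0.5 -0.2 -0.5] 29.0
0.131 [ 1.3  0.5 -0.1] 29.3
0.134 [-1.5  1.   0.1] 29.5
0.137 [-0.2  0.4 -0.6] 29.8
0.14 [ 0.4 -0.7 -0.9] 30.0
0.143 [ 1.3 -0.1 -0.3] 30.3
0.146 [-0.   0.4 -0.6] 30.5
0.149 [-0.1 -1.2 -0.6] 30.8
0.152 [ 0.9 -0.8 -0.3] 31.0
0.155 [-2.1 -0.7  0.8] 31.3
0.158 [-26.6  -2.2  12.9] 31.5
stop
```

```bash
python3 - <<'E'
from station import r
from h import *
import cv2
r.servo_line(pose(.13,.064,35)[0],speed=.05);print(r.sense()["contact_force"])
r.servo_line(pose(.03,.066,35)[0],speed=.15)
r.servo_line(pose(.03,.2,35)[0],speed=.15)
c=r.snapshot("scene");w=r.snapshot("wrist");t=r.snapshot("top")
def crop(s,X,h,w,W):
    u=proj(s,X).round().astype(int);o=u-[w,h];f=s["frame"][o[1]:u[1]+h,o[0]:u[0]+w];k=W/(2*w);print("origin",o,k)
    return cv2.resize(f,(W,int(round(2*h*k))),interpolation=cv2.INTER_CUBIC)
A=crop(c,[.68,.07,.05],50,50,400)
B=crop(t,[.68,.07,.05],50,50,400)
cv2.imwrite("pics/w6.png",np.hstack([A,B])[:,:,::-1]);cv2.imwrite("pics/w6w.png",w["frame"][:,:,::-1])
for j in(.14,.165): 
  for n,s in(("scene",c),("wrist",w),("top",t)):
    print(j,n,"plate",proj(s,pl+j*e+[0,0,.09]),"nose",proj(s,pl+(j+.125)*e+[0,0,.02]),"cap",proj(s,pl+(j+.042)*e+[0,0,.12]))
print(r.sense()["clock"])
E
```

```text
[ 1.33217634 -0.55575934  0.33481736]
origin [154 179] 4.0
origin [189 112] 4.0
0.14 scene plate [224.86206081 224.6051395 ] nose [186.4867145  233.32344919] cap [209.55000321 218.04957855]
0.14 wrist plate [254.54123331 203.89282244] nose [254.14371985 214.60564233] cap [254.46830246 249.91351722]
0.14 top plate [238.83003776 177.50953989] nose [238.24113132 149.30466305] cap [237.84490837 165.30863885]
0.165 scene plate [216.39636645 223.95903287] nose [178.52921545 232.70203264] cap [200.93302456 217.39896083]
0.165 wrist plate [254.46248778 217.37995627] nose [254.10338338 223.80597293] cap [254.39665697 260.38432612]
0.165 top plate [238.5075812  171.05687689] nose [237.93498135 143.20148214] cap [237.51871298 158.76984216]
34.225
```

View pics/w6.png

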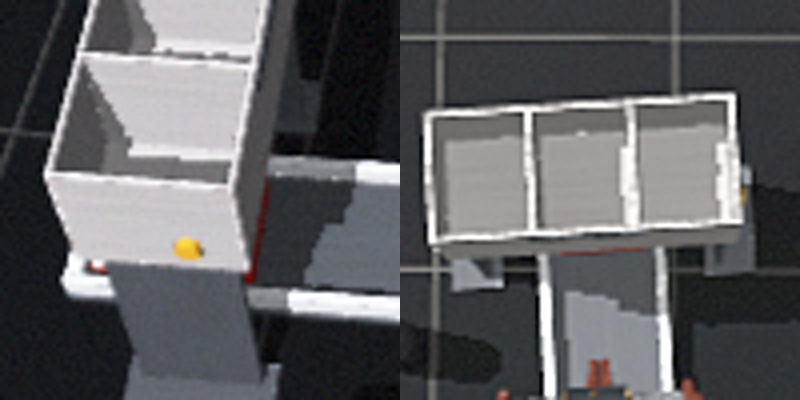

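w6 shows the red plate as a thin line just under the bin's near edge, at (600,250) in the top crop and (248–268, 180–285) in the scene crop. The 26 N hard stop also fits home. I'll confirm by measuring the red pixels against the predicted plate outlines.

```bash
python3 - <<'E'
from station import r
from h import *
import cv2
n=np.array([-e[1],e[0],0])
S={k:r.snapshot(k) for k in("scene","wrist","top")}
for k,s in S.items():
    f=s["frame"].astype(int);m=(f[...,0]>70)&(f[...,0]>2.2*f[...,1])&(f[...,0]>2.2*f[...,2])
    u0=proj(s,pl+.15*e+[0,0,.06]).astype(int);M=np.zeros_like(m);a,b=(60,40)
    M[max(0,u0[1]-b):u0[1]+b,max(0,u0[0]-a):u0[0]+a]=1;v,u=np.where(m&M)
    L,lab,st,ce=cv2.connectedComponentsWithStats((m&M).astype(np.uint8))
    print(k,"blobs x,y,w,h,area",[x.tolist() for x in st[1:] if x[4]>3])
    for j in(.14,.15,.157,.165):
        C=[proj(s,pl+j*e+w*n+[0,0,z]) for w in(-.04,.04) for z in(.09,.014)];print("  ",j,"R-top,R-bot,L-top,L-bot",np.round(C,1).tolist())
E
```

```text
scene blobs x,y,w,h,area [[260, 195, 14, 16, 118], [269, 210, 13, 11, 52], [215, 245, 3, 5, 9]]
   0.14 R-top,R-bot,L-top,L-bot [[226.8, 213.1], [228.5, 226.3], [222.9, 236.6], [224.9, 249.0]]
   0.15 R-top,R-bot,L-top,L-bot [[223.4, 212.9], [225.3, 226.1], [219.4, 236.3], [221.6, 248.7]]
   0.157 R-top,R-bot,L-top,L-bot [[221.1, 212.7], [223.1, 225.9], [217.0, 236.1], [219.3, 248.5]]
   0.165 R-top,R-bot,L-top,L-bot [[218.5, 212.5], [220.6, 225.7], [214.2, 235.9], [216.7, 248.3]]
wrist blobs x,y,w,h,area [[218, 163, 73, 55, 3675], [229, 210, 3, 3, 4]]
   0.14 R-top,R-bot,L-top,L-bot [[215.2, 203.2], [219.8, 149.8], [293.9, 203.3], [288.9, 149.8]]
   0.15 R-top,R-bot,L-top,L-bot [[216.1, 208.8], [220.5, 155.8], [292.9, 208.9], [288.2, 155.8]]
   0.157 R-top,R-bot,L-top,L-bot [[216.7, 212.6], [221.0, 159.9], [292.3, 212.6], [287.7, 159.9]]
   0.165 R-top,R-bot,L-top,L-bot [[217.3, 216.7], [221.5, 164.4], [291.6, 216.8], [287.2, 164.4]]
top blobs x,y,w,h,area []
   0.14 R-top,R-bot,L-top,L-bot [[249.3, 176.9], [249.8, 179.7], [228.4, 178.1], [229.9, 180.8]]
   0.15 R-top,R-bot,L-top,L-bot [[249.1, 174.4], [249.7, 177.3], [228.3, 175.5], [229.8, 178.4]]
   0.157 R-top,R-bot,L-top,L-bot [[249.0, 172.5], [249.6, 175.5], [228.2, 173.7], [229.7, 176.6]]
   0.165 R-top,R-bot,L-top,L-bot [[248.9, 170.5], [249.5, 173.6], [228.1, 171.6], [229.6, 174.7]]
```

Wrist blob rows 163–217 match the plate prediction for 0.165 (164–217), and the scene view agrees, so the caddy is home. The robot is clear.

```bash
python3 - <<'E'
from station import r
r.wait(.3);print(r.hand_in(),r.sense()["clock"])
E
```

```text
the job is handed in; nothing more can be done
the job is handed in; nothing more can be done
```

I've handed the job in, though no verdict came back: the slim shaker is standing in the collar, the caddy measures fully home at about 0.165 m behind its catch, and I never went near the wide shaker, plate, scraper or bowls.

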